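# Scrub out the tall cup with the long brush

## Task

Scrub out the taller of the two pink cups with the long-handled brush: push the brush right down to the bottom of the cup three times, drawing it up until its bristles reach the rim between one push and the next. Then stand the brush upright in its white drip dish again and let go of it, leaving the cup and everything else standing where they are.

Things in the scene. Friction and masses are not known exactly. Their poses are not given: they have to be found in the camera images.
- brush: long-handled brush, 210 mm tall, 0.14 kg, standing on its flat bristle end in the drip dish. Origin: centre of the flat underside (foot); z up the handle. From the foot up: white bristle head to 50 mm, firm core 54 mm across (soft bristle tips, seen only, 63 mm); steel neck 10 mm across to 100 mm; round wooden grip 18 mm across to 198 mm; end knob 24 mm across to 210 mm
- dish: round shallow white ceramic drip dish, 120 mm across at the rim, 20 mm high, in which the brush stands. Origin: centre of its underside; z up
- dish_floor (a point): centre of the drip dish's flat inner floor, 6 mm above the worktop; the floor is about 102 mm across
- tall_cup: the taller pink hard silicone cup, open at the top, 120 mm high, loose on the worktop; outside diameter 78 mm at the bottom and 90 mm at the rim, wall 4 mm. Origin: centre of its underside; z up. About 0.24 kg
- tall_cup_floor (a point): centre of the tall cup's inner floor, 6 mm above the worktop; the inside is 70 mm across here, 82 mm at the rim, and 114 mm deep
- short_cup: a bystander: the shorter pink hard silicone cup, 60 mm high, 90 mm across the rim. Origin: centre of its underside
- spice_jar: a bystander: glass spice jar with a black turning-knob grinder top, 50 mm in diameter, 108 mm high. Origin: centre of its underside
- bento_tin: a bystander: closed oval aluminium bento tin, 171 x 106 mm, 56 mm high. Origin: centre of its underside
- sauce_bottle: a bystander: amber glass bottle, 54 mm in diameter, 150 mm high. Origin: centre of its underside
- fork: a bystander: yellow plastic fork, 150 mm long, lying flat. Origin: near its middle, on its underside
- spoon: a bystander: yellow plastic spoon, 130 mm long, lying flat. Origin: near its middle, on its underside
Not all that is in view belongs to the job. What is shaped like the brush but purple or red is not meant.

How it is judged:
On the way, in this order (a step that is already met when the one before it is completed fails the run):
1. the brush's foot is at the bottom of the tall cup (within 10 mm of its inner floor) for the first time (z of brush in the frame of tall_cup_floor between -0.01 and 0.01 m and horizontal distance between brush and tall_cup_floor below 0.025 m and angle between brush's own z axis and vertical below 0.35 rad), for 0.1 s.
2. the brush is drawn up inside the tall cup until its bristles reach the rim (foot at least 55 mm above the cup's inner floor) (z of brush in the frame of tall_cup_floor between 0.055 and 0.125 m and horizontal distance between brush and tall_cup_floor below 0.035 m and angle between brush's own z axis and vertical below 0.35 rad), for 0.05 s.
3. the brush's foot is at the bottom of the tall cup (within 10 mm of its inner floor) for the second time (all of step 1), for 0.1 s.
4. the brush is drawn up inside the tall cup until its bristles reach the rim (foot at least 55 mm above the cup's inner floor) (all of step 2), for 0.05 s.
5. the brush's foot is at the bottom of the tall cup (within 10 mm of its inner floor) for the third time (all of step 3), for 0.1 s.
At the end, for the whole second after the job is handed in: After the scrubbing strokes, the brush stands upright (within 0.12 rad), released and at rest, its foot on the floor of the drip dish (within 8 mm in height, 28 mm of the centre); the tall cup stands upright (within 0.1 rad) and at rest on the worktop (horizontal distance between brush and dish_floor below 0.028 m and z of brush in the frame of dish_floor below 0.008 m and angle between brush's own z axis and vertical below 0.12 rad and linear speed of each of brush, tall_cup below 0.03 m/s and angle between tall_cup's own z axis and vertical below 0.1 rad and height (world z) of tall_cup below 0.008 m); the robot touches nothing.
It fails at once if the tall cup is pushed more than 50 mm from its place, or tipped by more than 0.5 rad (distance of tall_cup from where it was at the start of the episode above 0.05 m or angle between tall_cup's own z axis and vertical above 0.5 rad).
It fails at once if the drip dish is pushed more than 50 mm from its place, or tipped by more than 0.5 rad (distance of dish from where it was at the start of the episode above 0.05 m or angle between dish's own z axis and vertical above 0.5 rad).
It fails at once if the short cup or the spice jar is pushed more than 50 mm from its place, or tipped by more than 0.5 rad (distance of any of short_cup, spice_jar from where it was at the start of the episode above 0.05 m or angle between any of short_cup, spice_jar's own z axis and vertical above 0.5 rad).
It fails at once if the bento tin or the sauce bottle is pushed more than 50 mm from its place, or tipped by more than 0.5 rad (distance of any of bento_tin, sauce_bottle from where it was at the start of the episode above 0.05 m or angle between any of bento_tin, sauce_bottle's own z axis and vertical above 0.5 rad).
It fails at once if the fork or the spoon is pushed more than 50 mm from its place, or tipped by more than 0.5 rad (distance of any of fork, spoon from where it was at the start of the episode above 0.05 m or angle between any of fork, spoon's own z axis and vertical above 0.5 rad).
It also fails if it takes over 59 s, if anything falls off the work surface, if the arm or the gripper's body presses on something with over 40 N, if the wrist force passes 120 N, or if a joint passes its speed limit or range.

## Robot

A 6-joint arm with a two-finger parallel gripper is mounted at the origin on the work surface. World frame = base frame: x ahead of the robot, y to its left, z up, the work surface at z = 0. Lengths are in m, angles in rad, forces in N, time in s.
With the tool pointing down it reaches from about 0.3 to 0.875 m from the base axis. Payload 6.4 kg.
Tool frame: the origin (TCP) lies between the finger pads; the fingertips stand 19 mm ahead of it and the grasp point (between the pads) is the TCP; z points along the fingers, y is the direction in which the jaws open and shut (so a half turn about z gives the same grasp; the last joint's range is limited). The gripper opens to 85 mm and grips with 20 to 120 N. Pads are 22 mm wide; open, the fingers measure 114 mm over their backs; the gripper's body (76 mm by 85 mm) begins 54 mm behind the grasp point. The pads swing forward as they close: fully open they stand 13 mm farther back than shut.
Start: joints at [-1.451, 0.181, 1.607, -0, 1.354, -0.206], TCP at [0.184, -0.545, 0.25] pointing down, gripper open.
Joint ranges: [-2.99, 2.99], [-0.89, 2.07], [0.3, 2.58], [-1.14, 4.28], [0, 2.63], [-3.12, 3.12]. Speed limits (rad/s): [2.57, 2.57, 3.01, 3.14, 3.14, 3.14].

## Interface

Orientations are given as a unit quaternion [w, x, y, z].
In Python, from bench import * gives the robot as it stands.
- The arm moves only by the tool apply_moves, never from a script. Its argument "moves" is a list that holds one entry, the list of rows, each a list of 7 numbers: the shift along the tool's x, y, z in cm, then the turn, a rotation vector about the tool's x, y, z in rad, then the opening, from 0 (shut) to 1 (fully open). A call has 1 to 8 rows; each row is the pose to reach, as a shift and turn from the pose commanded when the call began, along the tool's axes at that moment; what a row does not reach only later rows make up. A row lasts 1/10 s, in which the tool goes at most 50 mm and 8.59 degrees, less where a joint would pass 70% of its speed; a pose out of reach is approached as far as the arm can. A call with a gripper value outside its range is refused whole. The fingers move at their own pace and stop on an object; the grip force is fixed at half the most. Time passes only in rows, so rows that repeat a pose let the fingers close. It gives the time, the measured TCP pose, the force and the opening at its end, in the units of the state.
- get_obs(): the state, without advancing time (a new reading comes with each control period).
- camera(name): name is "side" or "top" or "wrist"; returns the picture (400x640x3 uint8, red, green, blue); there is no depth.
- get_calibration(name): a dict with "vertical_fov" (degrees; the focal length in pixels is half the picture's height over the tangent of half this angle, whatever the lens; pixels are square), "cx", "cy" (the principal point, pixels), "R" (3x3) and "t" (3): a world point X has camera coordinates R X + t. Camera axes: x right, y down, z forward; pixel columns grow to the right and rows downward; lengths in m; the calibration is good to about 2 mm. A picture is of the moment at which its call begins: read the wrist's pose just before it. get_calibration takes no time and is no camera call; for the wrist camera it gives the pose at the moment of the call.
- hand_in(): hands the job in, once; it reports no verdict.
The state is a dict: "time_s": time; "q": joint angles; "dq": joint speeds; "joint_efforts": joint torques, N m; "eef_pos": TCP position; "eef_rot": TCP orientation; "wrist_force": force on the tool from outside, world axes, zero at the start; "torque": the same for the moment, N m; "opening": opening from 0.0 (shut) to 1.0 (fully open).
Only numpy, scipy, OpenCV 4.12 (cv2) and the standard library are available. Lean on these libraries where they do the work, as an engineer would, in place of code of your own. Each camera call takes 0.05 s, during which the arm holds its last target. There are 200 camera calls.

## Working session

There is one attempt and no reset: what is moved stays moved. The work goes in short steps, Python scripts to look and compute and a tool call to move; the robot and the scene stay as the last step left them, time stands still between calls to the robot, and variables do not carry over. Pictures are saved under pics/ and viewed, about 8 in all and at most 12, crops included, and the job is handed in when it is done.

Besides the shell and the picture viewer there is one more tool, called after "Request:" by a JSON object that holds its "op" and its "data". apply_moves: Moves the arm, as the interface text tells. Its arguments: {"type":"object","properties":{"moves":{"type":"array","items":{"type":"array","items":{"type":"array","items":{"type":"number"}}}}},"required":["moves"]}

```bash
mkdir -p pics
python3 - <<'E'
from bench import *
import cv2,numpy as np
for n in("top","side"):
    c=get_calibration(n);print(n,c)
    cv2.imwrite(f"pics/{n}0.png",camera(n)[:,:,::-1])
print(get_obs())
E
```

```text
top {'vertical_fov': 46.99110068844538, 'cx': 321.9344581265685, 'cy': 203.70427030371232, 'R': array([[ 0.01478042, -0.99965897,  0.02152845],
       [-0.98854569, -0.01784353, -0.14986335],
       [ 0.15019639, -0.01906681, -0.98847231]]), 't': array([0.04838339, 0.59866314, 1.06724953])}
side {'vertical_fov': 43.47783207531191, 'cx': 317.9762377440031, 'cy': 197.62764386063748, 'R': array([[-0.903697  , -0.42742475, -0.02529464],
       [-0.19464898,  0.46272526, -0.86486826],
       [ 0.38137057, -0.77665528, -0.50136122]]), 't': array([0.58321182, 0.11392655, 1.27298467])}
{'time_s': 0.1, 'q': array([-1.45131971e+00,  1.81451861e-01,  1.60791140e+00,  4.03198533e-06,
        1.35381377e+00, -2.06266480e-01]), 'dq': array([ 0.00112712, -0.0021779 , -0.00321184, -0.00160005,  0.00082847,
        0.00103037]), 'joint_efforts': array([ 1.26964715e-04, -4.45872152e+01, -3.52237844e+01, -2.46138243e-04,
        4.11840840e-03,  2.14726413e-05]), 'eef_pos': array([ 0.183986  , -0.5442723 ,  0.24948096]), 'eef_rot': array([-7.91357692e-04,  9.86765485e-01,  1.62151937e-01,  3.63327155e-05]), 'wrist_force': array([-0.22090438, -0.23879647, -1.01717017]), 'torque': array([-0.01349718,  0.0294082 ,  0.00150756]), 'opening': 0.9993833597109802}
```

View pics/top0.png

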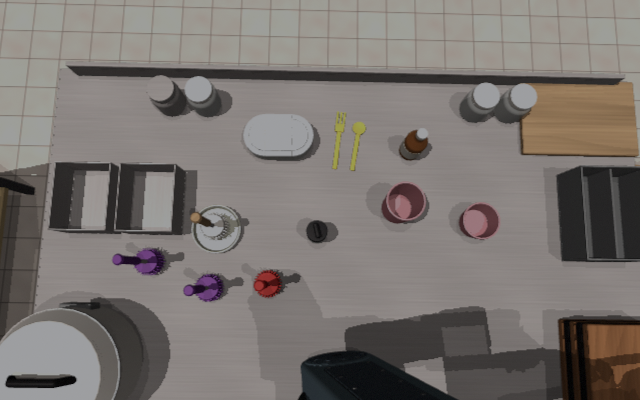

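View pics/side0.png

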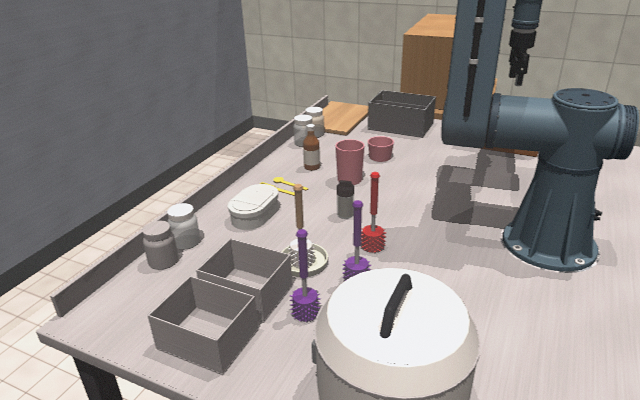

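Two views show these candidates in the top image: the wooden brush in the white dish, with its knob at (196,217) and dish at (217,229); purple brushes at (147,261) and (208,288); and a red one at (267,284). I choose the wooden one in the white dish. For the pink cups, (405,203) is the tall one (it stands taller in the side view at (349,162)) and (480,221) is the short one.

```bash
cat > h.py <<'E'
from bench import *
import cv2,numpy as np
def K(c): return 200/np.tan(np.radians(c["vertical_fov"])/2)
def ray(c,u,v):
    f=K(c);d=c["R"].T@np.array([(u-c["cx"])/f,(v-c["cy"])/f,1]);return -c["R"].T@c["t"],d/np.linalg.norm(d)
def onz(c,u,v,z):
    o,d=ray(c,u,v);return o+d*(z-o[2])/d[2]
def proj(c,X):
    p=c["R"]@np.asarray(X,float)+c["t"];return np.array([c["cx"],c["cy"]])+K(c)*p[:2]/p[2]
def tri(r1,r2):
    A=np.array([r1[1],-r2[1]]).T;s=np.linalg.lstsq(A,r2[0]-r1[0],rcond=None)[0]
    a,b=r1[0]+s[0]*r1[1],r2[0]+s[1]*r2[1];return (a+b)/2,np.linalg.norm(a-b)
E
python3 - <<'E'
from h import *
T=cv2.imread("pics/top0.png");S=cv2.imread("pics/side0.png");ct,cs=get_calibration("top"),get_calibration("side")
def hull_on(c,m,z):
    n,l,st,ce=cv2.connectedComponentsWithStats(m.astype(np.uint8)); i=1+st[1:,4].argmax()
    p=cv2.convexHull(np.argwhere(l==i)[:,::-1].astype(np.float32))[:,0]
    W=np.array([onz(c,u,v,z)[:2] for u,v in p]).astype(np.float32)
    return cv2.minEnclosingCircle(W),st[i]
def win(m,u0,u1,v0,v1):
    k=np.zeros_like(m);k[v0:v1,u0:u1]=1;return m&k
ht=cv2.cvtColor(T,cv2.COLOR_BGR2HSV)
pink=((ht[...,0]>165)|(ht[...,0]<8))&(ht[...,1]>70)
print("tall rim",hull_on(ct,win(pink,375,435,175,235),.12))
print("short rim",hull_on(ct,win(pink,455,505,195,245),.06))
hs=cv2.cvtColor(S,cv2.COLOR_BGR2HSV)
pk=((hs[...,0]>165)|(hs[...,0]<8))&(hs[...,1]>70)
print("tall side rim", hull_on(cs,win(pk,330,366,136,152),.12))
wt=win((ht[...,0]>5)&(ht[...,0]<25)&(ht[...,1]>70),180,225,200,240);a=np.argwhere(wt)[:,::-1];print("wood top",a.min(0),a.max(0))
ws=win((hs[...,0]>5)&(hs[...,0]<25)&(hs[...,1]>70),285,312,178,235);b=np.argwhere(ws)[:,::-1];print("wood side",b.min(0),b.max(0))
kt=a[a[:,0]<a[:,0].min()+9].mean(0);ks=b[b[:,1]<b[:,1].min()+6].mean(0);print(kt,ks,tri(ray(ct,*kt),ray(cs,*ks)))
print("top knob on z=.212",onz(ct,*kt,.212))
g=cv2.cvtColor(T,cv2.COLOR_BGR2GRAY)
for th in(150,165,180):
  w=win((ht[...,1]<30)&(ht[...,2]>th),188,246,200,256)
  print("dish",th,hull_on(ct,w,.02))
V=np.hstack([cv2.resize(T[190:265,170:260],None,fx=4,fy=4,interpolation=2),cv2.resize(S[170:290,260:350],(360,480))[:300]])
cv2.imwrite("pics/crop1.png",V)
E
```

```text
tall rim (((0.597318172454834, -0.12995010614395142), 0.04134947806596756), array([388, 183,  36,  36, 933], dtype=int32))
short rim (((0.5626148581504822, -0.32215383648872375), 0.04159902408719063), array([466, 203,  32,  35, 540], dtype=int32))
tall side rim (((0.589034378528595, -0.1120750829577446), 0.05098352208733559), array([336, 140,  28,  12, 301], dtype=int32))
wood top [190 212] [210 225]
wood side [285 181] [307 227]
[194.56097561 217.06097561] [294.94117647 184.79411765] (array([0.54244933, 0.31995776, 0.21356894]), np.float64(0.005023021216614574))
top knob on z=.212 [0.54030382 0.31928451 0.212     ]
dish 150 (((0.534321129322052, 0.3132684528827667), 0.04940773919224739), array([197, 224,  41,  26, 530], dtype=int32))Traceback (most recent call last):
  File "<stdin>", line 24, in <module>
  File "<stdin>", line 4, in hull_on
ValueError: attempt to get argmax of an empty sequence
```

Run:
```python
from h import *
T=cv2.imread("pics/top0.png");S=cv2.imread("pics/side0.png");ct,cs=get_calibration("top"),get_calibration("side")
for uv in((217,229),(192,229),(242,229),(217,206),(217,252)):print(uv,onz(ct,*uv,.02))
A=[cv2.resize(T[190:265,170:260],None,fx=6,fy=6,interpolation=cv2.INTER_CUBIC),cv2.resize(S[170:290,260:350],None,fx=3.75,fy=3.75,interpolation=cv2.INTER_CUBIC),]
def dr(i,c,off,k,x,y):
    for z,r,col in((.21,.012,(0,255,0)),(.198,.009,(0,255,255)),(.05,.0315,(255,0,0))):
        pts=[((proj(c,[x+r*np.cos(t),y+r*np.sin(t),z])-off+.5)*k) for t in np.linspace(0,6.3,40)]
        cv2.polylines(A[i],[np.int32(pts)],False,col,1)
    pts=[((proj(c,[x+.06*np.cos(t),y+.06*np.sin(t),.02])-off+.5)*k) for t in np.linspace(0,6.3,40)]
    cv2.polylines(A[i],[np.int32(pts)],False,(0,0,255),1)
x,y=.5385,.3175
dr(0,ct,(170,190),6,x,y);dr(1,cs,(260,170),3.75,x,y)
cv2.imwrite("pics/crop1.png",np.hstack([A[0],A[1][:450]]))
```

```text
(217, 229) [0.53452924 0.31268811 0.02      ]
(192, 229) [0.53350827 0.37328282 0.02      ]
(242, 229) [0.53555259 0.25195168 0.02      ]
(217, 206) [0.5911685 0.3154545 0.02     ]
(217, 252) [0.478731   0.30996279 0.02      ]
```

View pics/crop1.png

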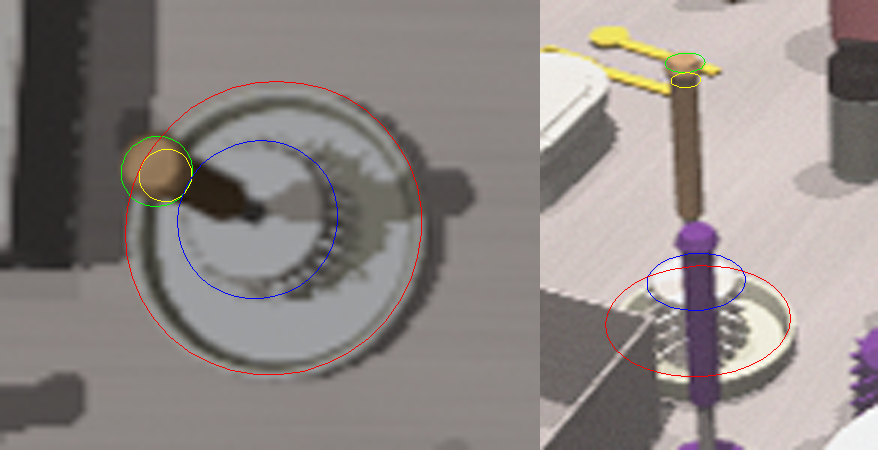

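The close crop confirms the choice. The wooden brush is vertical at about (0.538, 0.317), with its knob height measured at 0.214 against the expected 0.216. The dish centre is about (0.534, 0.313), with a 0.12 m diameter as given. I'll move above the brush now.

Request:
{"op": "apply_moves", "data": {"moves": [[[5, -5, -9, 0, 0, 0, 1], [30, -35, -9, 0, 0, 0, 1], [30, -35, -9, 0, 0, 0, 1], [30, -35, -9, 0, 0, 0, 1], [30, -35, -9, 0, 0, 0, 1], [30, -35, -9, 0, 0, 0, 1], [30, -35, -9, 0, 0, 0, 1], [30, -35, -9, 0, 0, 0, 1]]]}}

```text
time_s: 0.9
eef_pos: [0.3259, -0.1919, 0.3306]
eef_rot: [0.0, 0.987, 0.162, 0.0]
wrist_force: [1.5, -0.8, 0.4]
opening: 1.001
```

Request:
{"op": "apply_moves", "data": {"moves": [[[10, -12, 0, 0, 0, 0, 1], [31, -35, 0, 0, 0, 0, 1], [31, -35, 0, 0, 0, 0, 1], [31, -35, 0, 0, 0, 0, 1], [31, -35, 0, 0, 0, 0, 1], [31, -35, 0, 0, 0, 0, 1], [31, -35, 0, 0, 0, 0, 1], [31, -35, 0, 0, 0, 0, 1]]]}}

```text
time_s: 1.7
eef_pos: [0.4812, 0.177, 0.3303]
eef_rot: [0.0, 0.987, 0.162, -0.0]
wrist_force: [0.3, -1.5, 0.7]
opening: 1.001
```

Request:
{"op": "apply_moves", "data": {"moves": [[[9.5, -11, 0, 0, 0, 0, 1], [9.5, -11, 0, 0, 0, 0, 1], [9.5, -11, 0, 0, 0, 0, 1], [9.5, -11, 0, 0, 0, 0, 1], [9.5, -11, 0, 0, 0, 0, 1], [9.5, -11, 0, 0, 0, 0, 1]]]}}

```text
time_s: 2.3
eef_pos: [0.5355, 0.3086, 0.3302]
eef_rot: [0.0, 0.987, 0.162, -0.0]
wrist_force: [0.4, 0.7, 0.5]
opening: 1.0
```

```bash
cat >> h.py <<'E'
from scipy.spatial.transform import Rotation as Ro
def totool(target):
    o=get_obs();q=o["eef_rot"];R=Ro.from_quat([q[1],q[2],q[3],q[0]]).as_matrix()
    return o["eef_pos"],R.T@(np.array(target)-o["eef_pos"])*100
E
python3 - <<'E'
from h import *
print(totool([.538,.317,.33]))
c=get_calibration("wrist");im=camera("wrist")[:,:,::-1].copy();cv2.imwrite("pics/w1.png",im)
print(c)
for p in([.538,.317,.216],[.538,.317,.056],[.534,.313,.02]):print(proj(c,p))
E
```

```text
(array([0.53548161, 0.30858434, 0.33022557]), array([ 0.50766288, -0.71691579,  0.02180299]))
{'vertical_fov': 60.9402629072294, 'cx': 316.6879541934298, 'cy': 195.36655949497836, 'R': array([[ 3.19569862e-01, -9.47562637e-01,  3.89493326e-04],
       [-8.99586859e-01, -3.03260623e-01,  3.14287254e-01],
       [-2.97688742e-01, -1.00787118e-01, -9.49327852e-01]]), 't': array([0.12270946, 0.50961287, 0.64705787])}
[308.99515188 191.81284603]
[311.85061285 150.61138306]
[314.18670272 149.21792811]
```

View pics/w1.png

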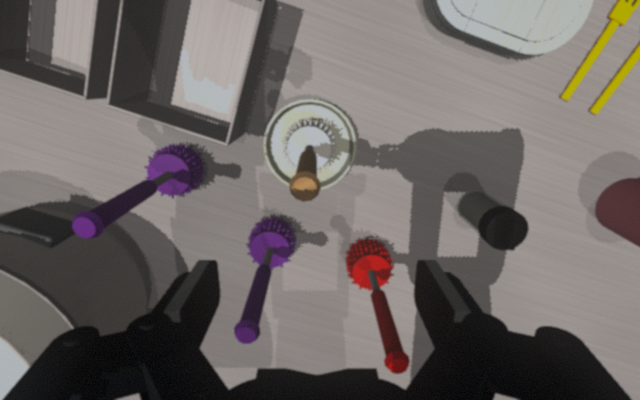

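The wrist view shows the wooden knob at about (305,186) against the predicted (309,192), and the dish centre at about (310,145).

Run:
```python
from h import *
c=get_calibration("wrist");im=cv2.imread("pics/w1.png")
h=cv2.cvtColor(im,cv2.COLOR_BGR2HSV)
m=(h[...,0]>5)&(h[...,0]<22)&(h[...,1]>90);m[:170]=0;m[205:]=0;m[:,:285]=0;m[:,328:]=0
y,x=np.nonzero(m);print(x.min(),x.max(),y.min(),y.max())
m2=m&(h[...,2]>140);y,x=np.nonzero(m2);print("bright",x.min(),x.max(),y.min(),y.max(),x.mean(),y.mean())
print("knob",onz(c,x.mean(),y.mean(),.216))
print("dish",onz(c,310.5,145.5,.02), [onz(c,u,145,.02) for u in(265,357)])
print("bristle top",onz(c,310,145,.056))
print(totool([*onz(c,x.mean(),y.mean(),.216)[:2],.172]))
```

```text
290 318 171 199
bright 293 315 177 189 304.11981566820276 183.6221198156682
knob [0.54289862 0.32204684 0.216     ]
dish [0.53731477 0.31879844 0.02      ] [array([0.519304  , 0.37434558, 0.02      ]), array([0.55696058, 0.26243448, 0.02      ])]
bristle top [0.54386727 0.32093814 0.056     ]
(array([0.5356043 , 0.30830309, 0.33067721]), array([ 1.13235983, -1.07378726, 15.86727067]))
```

Request:
{"op": "apply_moves", "data": {"moves": [[[0.9, -0.95, 0, 0, 0, 0, 1], [0.9, -0.95, 4, 0, 0, 0, 1], [0.9, -0.95, 8, 0, 0, 0, 1], [0.9, -0.95, 11, 0, 0, 0, 1], [0.9, -0.95, 13, 0, 0, 0, 1], [0.9, -0.95, 14.5, 0, 0, 0, 1], [0.9, -0.95, 15.5, 0, 0, 0, 1], [0.9, -0.95, 15.5, 0, 0, 0, 1]]]}}

```text
time_s: 3.15
eef_pos: [0.541, 0.3209, 0.1747]
eef_rot: [0.0, 0.987, 0.162, -0.001]
wrist_force: [-0.0, -0.2, 0.1]
opening: 1.003
```

Run:
```python
from h import *
print(get_obs()["eef_pos"],get_obs()["wrist_force"])
S=camera("side")[:,:,::-1];W=camera("wrist")[:,:,::-1]
cv2.imwrite("pics/c2.png",np.hstack([cv2.resize(W,(480,300)),cv2.resize(S[130:280,220:380],(320,300))]))
```

```text
[0.54099275 0.32094448 0.17466602] [-0.0038477  -0.1964497   0.08313345]
```

View pics/c2.png

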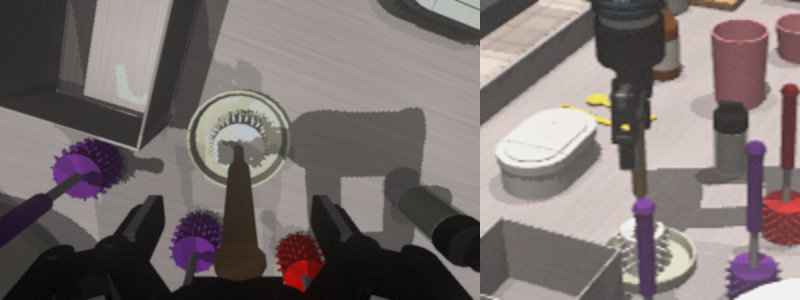

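The handle stands midway between the open fingers, with no contact force. I'll close the gripper.

Request:
{"op": "apply_moves", "data": {"moves": [[[0, 0, 0, 0, 0, 0, 0.4], [0, 0, 0, 0, 0, 0, 0.25], [0, 0, 0, 0, 0, 0, 0.1], [0, 0, 0, 0, 0, 0, 0], [0, 0, 0, 0, 0, 0, 0], [0, 0, 0, 0, 0, 0, 0], [0, 0, 0, 0, 0, 0, 0], [0, 0, 0, 0, 0, 0, 0]]]}}

```text
time_s: 4.05
eef_pos: [0.5416, 0.3211, 0.176]
eef_rot: [0.0, 0.987, 0.162, 0.0]
wrist_force: [-0.4, -1.3, 3.9]
opening: 0.193
```

Request:
{"op": "apply_moves", "data": {"moves": [[[0, 0, -0.5, 0, 0, 0, 0], [0, 0, -2, 0, 0, 0, 0], [0, 0, -6, 0, 0, 0, 0], [0, 0, -10, 0, 0, 0, 0], [0, 0, -14, 0, 0, 0, 0], [0, 0, -16, 0, 0, 0, 0], [0, 0, -17, 0, 0, 0, 0], [0, 0, -17, 0, 0, 0, 0]]]}}

```text
time_s: 4.85
eef_pos: [0.5416, 0.3215, 0.3474]
eef_rot: [-0.0, 0.987, 0.162, 0.001]
wrist_force: [0.6, -0.5, -1.9]
opening: 0.191
```

Run:
```python
from h import *
o=get_obs();print(o["eef_pos"],o["wrist_force"],o["opening"])
c=get_calibration("wrist");cs=get_calibration("side")
W=camera("wrist")[:,:,::-1];S=camera("side")[:,:,::-1];T=camera("top")[:,:,::-1];cv2.imwrite("pics/s3.png",S);cv2.imwrite("pics/t3.png",T);cv2.imwrite("pics/w3.png",W)
x,y,z=o["eef_pos"]
for n,f in(("wrist foot/headtop",c),("side",cs),("top",get_calibration("top"))):print(n,proj(f,[x,y,z-.169]),proj(f,[x,y,z-.119]),proj(f,[x,y,z-.069]))
# tall cup rim in top
ct=get_calibration("top")
T0=cv2.imread("pics/top0.png");V=cv2.resize(T0[175:235,375:435],(300,300),interpolation=cv2.INTER_CUBIC)
cx,cy=.597,-.130
pts=[(proj(ct,[cx+.045*np.cos(t),cy+.045*np.sin(t),.12])-[375,175]+.5)*5 for t in np.linspace(0,6.3,50)]
cv2.polylines(V,[np.int32(pts)],False,(0,255,0),1)
cv2.imwrite("pics/c3.png",np.hstack([cv2.resize(W,(480,300)),V]))
```

```text
[0.54160645 0.32148321 0.34738165] [ 0.63537201 -0.52527283 -1.90476395] 0.19139230621382658
wrist foot/headtop [318.43496613 179.25660805] [318.74734705 196.88587809] [319.20202957 222.54596225]
side [296.79503304 198.94060187] [295.75021375 179.52311689] [294.6573491  159.21273099]
top [197.58018815 218.36667991] [191.41601286 215.3966464 ] [184.54929472 212.08811248]
```

View pics/c3.png

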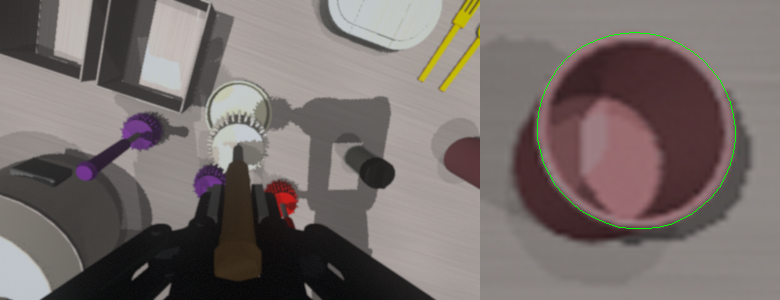

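The brush is lifted (grip opening 0.19, extra weight seen at the wrist), and its head hangs where predicted. The tall cup's rim fits at about (0.597, −0.131). Next I'll go over the cup.

Request:
{"op": "apply_moves", "data": {"moves": [[[-0.5, 2, 0, 0, 0, 0, 0], [-1.2, 6, 0, 0, 0, 0, 0], [-2, 10, 0, 0, 0, 0, 0], [-2.8, 14, 0, 0, 0, 0, 0], [-3.6, 18, 0, 0, 0, 0, 0], [-4.4, 22, 0, 0, 0, 0, 0], [-5.2, 26, 0, 0, 0, 0, 0], [-6, 30, 0, 0, 0, 0, 0]]]}}

```text
time_s: 5.8
eef_pos: [0.5797, 0.0163, 0.3435]
eef_rot: [-0.001, 0.987, 0.162, -0.002]
wrist_force: [0.3, -0.7, -0.8]
opening: 0.198
```

Request:
{"op": "apply_moves", "data": {"moves": [[[-0.8, 4, 0, 0, 0, 0, 0], [-1.6, 8, 0, 0, 0, 0, 0], [-2.4, 11, 0, 0, 0, 0, 0], [-2.8, 13.4, 0, 0, 0, 0, 0], [-3, 14.4, 0, 0, 0, 0, 0], [-3, 14.4, 0, 0, 0, 0, 0], [-3, 14.4, 0, 0, 0, 0, 0]]]}}

```text
time_s: 6.5
eef_pos: [0.5978, -0.1272, 0.3447]
eef_rot: [-0.001, 0.987, 0.162, -0.001]
wrist_force: [-0.7, 0.2, -1.5]
opening: 0.197
```

Run:
```python
from h import *
o=get_obs();print(o["eef_pos"],o["opening"],o["wrist_force"])
x,y,z=o["eef_pos"];fz=z-.17
cams={}
A=[]
for n,(cu,cv) in(("wrist",(None,None)),("side",(None,None))):
    c=get_calibration(n);im=camera(n)[:,:,::-1].copy();cv2.imwrite(f"pics/{n}4.png",im);cams[n]=c
    def circ(px,py,pz,r,col):
        cv2.polylines(im,[np.int32([proj(c,[px+r*np.cos(t),py+r*np.sin(t),pz]) for t in np.linspace(0,6.3,50)])],False,col,1)
    circ(.598,-.1300,.12,.045,(0,255,0)); circ(x,y,fz,.027,(255,0,0)); circ(x,y,fz+.05,.0315,(255,255,0))
    u,v=np.int32(proj(c,[.598,-.13,.13]));u=min(max(u,100),540);v=min(max(v,94),306)
    A.append(cv2.resize(im[v-94:v+94,u-100:u+100],(400,376)))
    print(n,u,v)
cv2.imwrite("pics/c4.png",np.hstack(A))
```

```text
[ 0.59783987 -0.12717174  0.34465868] 0.19712962798489395 [-0.72140884  0.15567915 -1.53516938]
wrist 321 167
side 349 140
```

View pics/c4.png

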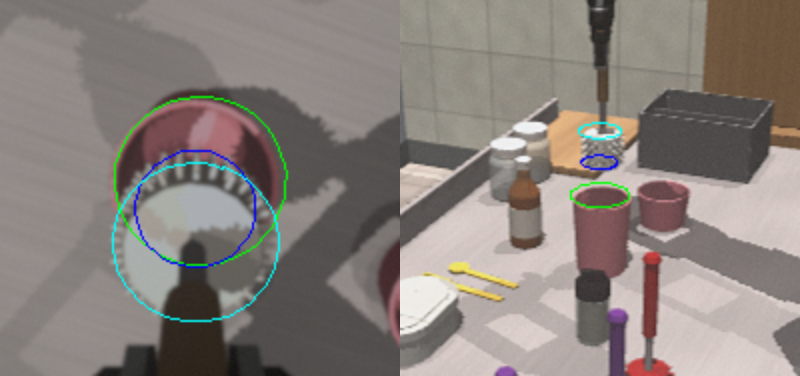

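The predicted head and rim outlines match both views. The brush sits about 3 mm short of the cup's axis along tool y, so I'll correct that and descend in stages, watching the force.

Request:
{"op": "apply_moves", "data": {"moves": [[[0, 0.3, 0, 0, 0, 0, 0], [0, 0.3, 2, 0, 0, 0, 0], [0, 0.3, 4, 0, 0, 0, 0], [0, 0.3, 6, 0, 0, 0, 0], [0, 0.3, 8, 0, 0, 0, 0], [0, 0.3, 9, 0, 0, 0, 0], [0, 0.3, 9, 0, 0, 0, 0]]]}}

```text
time_s: 7.3
eef_pos: [0.5983, -0.1303, 0.254]
eef_rot: [-0.001, 0.987, 0.163, -0.001]
wrist_force: [0.2, -0.3, -1.4]
opening: 0.193
```

Run:
```python
from h import *
o=get_obs();print(o["eef_pos"],o["opening"],o["wrist_force"])
A=[]
for n in("wrist","side"):
    c=get_calibration(n);im=camera(n)[:,:,::-1].copy()
    u,v=np.int32(proj(c,[.598,-.13,.13]));u=min(max(u,100),540);v=min(max(v,94),306)
    A.append(cv2.resize(im[v-94:v+94,u-100:u+100],(400,376),interpolation=cv2.INTER_CUBIC))
cv2.imwrite("pics/c5.png",np.hstack(A))
```

```text
[ 0.59834291 -0.13026974  0.25395487] 0.192964505954732 [ 0.189856   -0.28064399 -1.38190519]
```

View pics/c5.png

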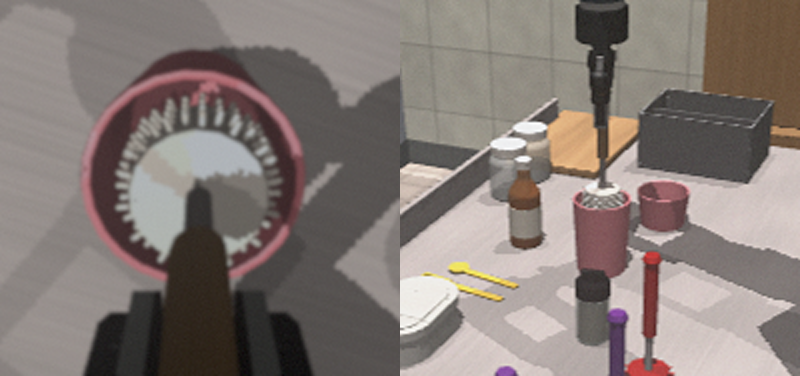

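The head sits inside the rim: rim centre at about column 192 and head at about 199 in the crop, so it is 2–3 mm off towards +tool y. I'll shift it back 2 mm and go down for the first push.

Request:
{"op": "apply_moves", "data": {"moves": [[[0.1, -0.2, 0, 0, 0, 0, 0], [0.1, -0.2, 2, 0, 0, 0, 0], [0.1, -0.2, 4, 0, 0, 0, 0], [0.1, -0.2, 5.5, 0, 0, 0, 0], [0.1, -0.2, 6.5, 0, 0, 0, 0], [0.1, -0.2, 7.2, 0, 0, 0, 0], [0.1, -0.2, 7.5, 0, 0, 0, 0], [0.1, -0.2, 7.5, 0, 0, 0, 0]]]}}

```text
time_s: 8.2
eef_pos: [0.5995, -0.1289, 0.1806]
eef_rot: [0.0, 0.987, 0.162, 0.0]
wrist_force: [-0.2, -0.2, -1.7]
opening: 0.195
```

Request:
{"op": "apply_moves", "data": {"moves": [[[0, 0, 0.2, 0, 0, 0, 0], [0, 0, 0.4, 0, 0, 0, 0], [0, 0, 0.5, 0, 0, 0, 0], [0, 0, 0.5, 0, 0, 0, 0], [0, 0, 0.5, 0, 0, 0, 0]]]}}

```text
time_s: 8.7
eef_pos: [0.5996, -0.129, 0.176]
eef_rot: [0.0, 0.987, 0.162, 0.0]
wrist_force: [-1.3, -0.6, -0.0]
opening: 0.197
```

The weight has come off the wrist, so the foot is on the cup floor at TCP z 0.176, as expected. Now up, then down, twice.

Request:
{"op": "apply_moves", "data": {"moves": [[[0, 0, -1.5, 0, 0, 0, 0], [0, 0, -3.5, 0, 0, 0, 0], [0, 0, -5.5, 0, 0, 0, 0], [0, 0, -7, 0, 0, 0, 0], [0, 0, -7.5, 0, 0, 0, 0], [0, 0, -7.5, 0, 0, 0, 0], [0, 0, -7.5, 0, 0, 0, 0]]]}}

```text
time_s: 9.4
eef_pos: [0.599, -0.1287, 0.2497]
eef_rot: [-0.0, 0.987, 0.162, -0.001]
wrist_force: [-1.2, 0.5, -1.6]
opening: 0.193
```

Request:
{"op": "apply_moves", "data": {"moves": [[[0, 0, 2, 0, 0, 0, 0], [0, 0, 4, 0, 0, 0, 0], [0, 0, 5.5, 0, 0, 0, 0], [0, 0, 6.5, 0, 0, 0, 0], [0, 0, 7.2, 0, 0, 0, 0], [0, 0, 7.5, 0, 0, 0, 0], [0, 0, 7.5, 0, 0, 0, 0], [0, 0, 7.5, 0, 0, 0, 0]]]}}

```text
time_s: 10.2
eef_pos: [0.5998, -0.129, 0.1761]
eef_rot: [0.0, 0.987, 0.162, 0.0]
wrist_force: [0.2, 0.1, -2.4]
opening: 0.194
```

Request:
{"op": "apply_moves", "data": {"moves": [[[0, 0, 0, 0, 0, 0, 0], [0, 0, 0, 0, 0, 0, 0], [0, 0, -2, 0, 0, 0, 0], [0, 0, -4, 0, 0, 0, 0], [0, 0, -6, 0, 0, 0, 0], [0, 0, -7.5, 0, 0, 0, 0], [0, 0, -7.5, 0, 0, 0, 0], [0, 0, -7.5, 0, 0, 0, 0]]]}}

```text
time_s: 11.0
eef_pos: [0.5993, -0.1288, 0.2502]
eef_rot: [-0.0, 0.987, 0.162, -0.0]
wrist_force: [-0.8, 0.3, -1.4]
opening: 0.192
```

Request:
{"op": "apply_moves", "data": {"moves": [[[0, 0, 2, 0, 0, 0, 0], [0, 0, 4, 0, 0, 0, 0], [0, 0, 5.5, 0, 0, 0, 0], [0, 0, 6.5, 0, 0, 0, 0], [0, 0, 7.2, 0, 0, 0, 0], [0, 0, 7.5, 0, 0, 0, 0], [0, 0, 7.5, 0, 0, 0, 0], [0, 0, 7.5, 0, 0, 0, 0]]]}}

```text
time_s: 11.8
eef_pos: [0.5998, -0.129, 0.1761]
eef_rot: [0.0, 0.987, 0.162, 0.0]
wrist_force: [-0.7, -0.0, -1.7]
opening: 0.194
```

Run:
```python
from h import *
o=get_obs();print(o["eef_pos"],o["opening"],o["wrist_force"])
A=[]
for n in("wrist","side"):
    c=get_calibration(n);im=camera(n)[:,:,::-1].copy()
    u,v=np.int32(proj(c,[.598,-.13,.13]));u=min(max(u,100),540);v=min(max(v,94),306)
    A.append(cv2.resize(im[v-94:v+94,u-100:u+100],(400,376),interpolation=cv2.INTER_CUBIC))
cv2.imwrite("pics/c6.png",np.hstack(A))
```

```text
[ 0.59981052 -0.129044    0.17608512] 0.1940254311789691 [-0.673216   -0.02390271 -1.72806015]
```

View pics/c6.png

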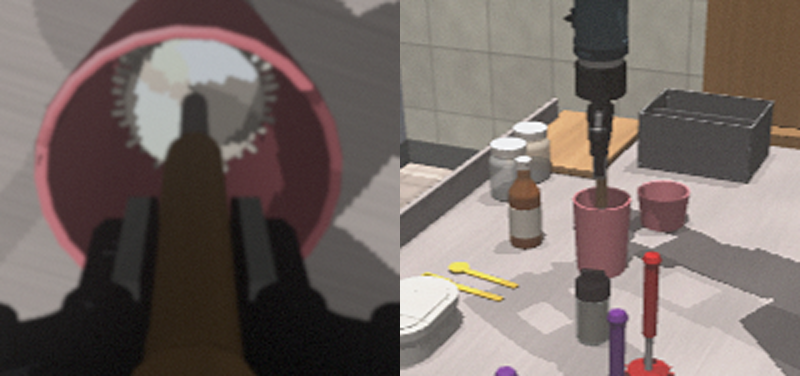

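The head is down inside the cup. I'll press slightly more to confirm contact with the floor.

Request:
{"op": "apply_moves", "data": {"moves": [[[0, 0, 0.1, 0, 0, 0, 0], [0, 0, 0.2, 0, 0, 0, 0], [0, 0, 0.2, 0, 0, 0, 0]]]}}

```text
time_s: 12.2
eef_pos: [0.6003, -0.1292, 0.176]
eef_rot: [0.001, 0.987, 0.162, 0.001]
wrist_force: [-3.0, 1.2, 9.2]
opening: 0.196
```

Contact is firm (9 N) at z 0.176, the same height as in all three pushes, so the bottom was reached each time. Now I'll lift out and return to the dish.

Request:
{"op": "apply_moves", "data": {"moves": [[[0, 0, -1.5, 0, 0, 0, 0], [0, 0, -4, 0, 0, 0, 0], [0, 0, -7, 0, 0, 0, 0], [0, 0, -11, 0, 0, 0, 0], [0, 0, -15, 0, 0, 0, 0], [0, 0, -17.5, 0, 0, 0, 0], [0, 0, -17.5, 0, 0, 0, 0]]]}}

```text
time_s: 12.9
eef_pos: [0.6012, -0.1296, 0.3546]
eef_rot: [0.003, 0.987, 0.162, 0.004]
wrist_force: [0.3, 0.5, -1.2]
opening: 0.193
```

Request:
{"op": "apply_moves", "data": {"moves": [[[0.5, -2, 0, 0, 0, 0, 0], [1.2, -6, 0, 0, 0, 0, 0], [2, -10, 0, 0, 0, 0, 0], [2.8, -14, 0, 0, 0, 0, 0], [3.6, -18, 0, 0, 0, 0, 0], [4.4, -22, 0, 0, 0, 0, 0], [5.2, -26, 0, 0, 0, 0, 0], [6, -30, 0, 0, 0, 0, 0]]]}}

```text
time_s: 13.7
eef_pos: [0.5591, 0.1761, 0.3469]
eef_rot: [-0.0, 0.987, 0.162, -0.001]
wrist_force: [0.7, -0.2, -1.7]
opening: 0.192
```

Request:
{"op": "apply_moves", "data": {"moves": [[[0.8, -4, 0, 0, 0, 0, 0], [1.6, -8, 0, 0, 0, 0, 0], [2.4, -11, 0, 0, 0, 0, 0], [2.8, -13.4, 0, 0, 0, 0, 0], [2.8, -14.1, 0, 0, 0, 0, 0], [2.8, -14.1, 0, 0, 0, 0, 0], [2.8, -14.1, 0, 0, 0, 0, 0]]]}}

```text
time_s: 14.4
eef_pos: [0.5416, 0.3162, 0.3477]
eef_rot: [0.0, 0.987, 0.162, -0.001]
wrist_force: [-0.8, -0.3, -1.8]
opening: 0.197
```

Run:
```python
from h import *
print(totool([.5405,.3195,.18]),get_obs()["wrist_force"])
```

```text
(array([0.54157208, 0.31621253, 0.34773347]), array([ 0.02609336, -0.35611808, 16.77311016])) [-0.78670132 -0.31908032 -1.82324844]
```

Request:
{"op": "apply_moves", "data": {"moves": [[[0, -0.3, 2, 0, 0, 0, 0], [0, -0.3, 6, 0, 0, 0, 0], [0, -0.3, 10, 0, 0, 0, 0], [0, -0.3, 13, 0, 0, 0, 0], [0, -0.3, 15, 0, 0, 0, 0], [0, -0.3, 16.3, 0, 0, 0, 0], [0, -0.3, 16.8, 0, 0, 0, 0], [0, -0.3, 16.8, 0, 0, 0, 0]]]}}

```text
time_s: 15.2
eef_pos: [0.541, 0.3193, 0.1806]
eef_rot: [0.0, 0.987, 0.162, -0.0]
wrist_force: [-0.2, 0.3, -0.1]
opening: 0.193
```

Request:
{"op": "apply_moves", "data": {"moves": [[[0, 0, 0.2, 0, 0, 0, 0], [0, 0, 0.3, 0, 0, 0, 0], [0, 0, 0.4, 0, 0, 0, 0], [0, 0, 0.4, 0, 0, 0, 0], [0, 0, 0.4, 0, 0, 0, 0]]]}}

```text
time_s: 15.7
eef_pos: [0.5407, 0.3201, 0.1768]
eef_rot: [-0.0, 0.987, 0.162, 0.0]
wrist_force: [0.8, 0.1, -2.1]
opening: 0.195
```

Run:
```python
from h import *
o=get_obs();print(o["eef_pos"],o["opening"],o["wrist_force"])
W=camera("wrist")[:,:,::-1];S=camera("side")[:,:,::-1]
cv2.imwrite("pics/c7.png",np.hstack([cv2.resize(W,(480,300)),cv2.resize(S[130:280,220:380],(320,300))]))
```

```text
[0.54070907 0.32006369 0.17679857] 0.19481036641876812 [ 0.77092948  0.12051553 -2.07000542]
```

View pics/c7.png

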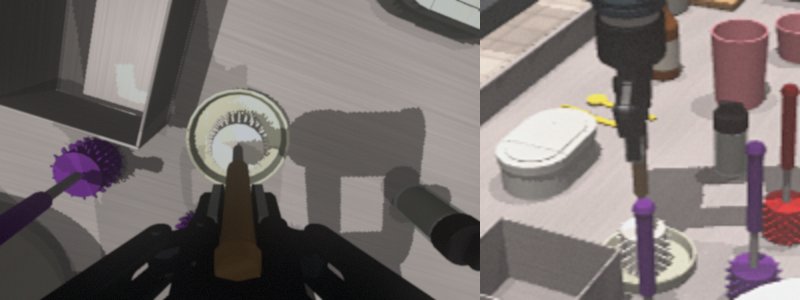

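The brush is centred in the dish as it was at the start. I'll lower it to touch, then open.

Request:
{"op": "apply_moves", "data": {"moves": [[[0, 0, 0.1, 0, 0, 0, 0], [0, 0, 0.15, 0, 0, 0, 0], [0, 0, 0.15, 0, 0, 0, 0]]]}}

```text
time_s: 16.1
eef_pos: [0.541, 0.3201, 0.176]
eef_rot: [-0.0, 0.987, 0.162, 0.001]
wrist_force: [-2.2, -0.2, 4.7]
opening: 0.195
```

Request:
{"op": "apply_moves", "data": {"moves": [[[0, 0, 0, 0, 0, 0, 0.25], [0, 0, 0, 0, 0, 0, 0.35], [0, 0, 0, 0, 0, 0, 0.5], [0, 0, 0, 0, 0, 0, 0.7], [0, 0, 0, 0, 0, 0, 1], [0, 0, 0, 0, 0, 0, 1], [0, 0, 0, 0, 0, 0, 1], [0, 0, 0, 0, 0, 0, 1]]]}}

```text
time_s: 16.9
eef_pos: [0.5407, 0.3199, 0.1751]
eef_rot: [-0.0, 0.987, 0.162, 0.0]
wrist_force: [-0.2, -0.7, 0.1]
opening: 1.002
```

Request:
{"op": "apply_moves", "data": {"moves": [[[0, 0, -0.5, 0, 0, 0, 1], [0, 0, -2, 0, 0, 0, 1], [0, 0, -4, 0, 0, 0, 1], [0, 0, -7, 0, 0, 0, 1], [0, 0, -11, 0, 0, 0, 1], [0, 0, -15, 0, 0, 0, 1], [0, 0, -15, 0, 0, 0, 1], [0, 0, -15, 0, 0, 0, 1]]]}}

```text
time_s: 17.7
eef_pos: [0.5413, 0.3202, 0.328]
eef_rot: [-0.0, 0.987, 0.162, 0.002]
wrist_force: [-0.3, 0.5, -1.1]
opening: 0.999
```

Request:
{"op": "apply_moves", "data": {"moves": [[[-5, 5, 0, 0, 0, 0, 1], [-10, 10, 0, 0, 0, 0, 1], [-15, 15, 0, 0, 0, 0, 1], [-15, 15, 0, 0, 0, 0, 1], [-15, 15, 0, 0, 0, 0, 1], [-15, 15, 0, 0, 0, 0, 1]]]}}

```text
time_s: 18.3
eef_pos: [0.4457, 0.1285, 0.3246]
eef_rot: [-0.0, 0.987, 0.161, -0.0]
wrist_force: [0.8, 0.8, -0.3]
opening: 1.002
```

Run:
```python
from h import *
o=get_obs();print(o["time_s"],o["eef_pos"],o["opening"],o["wrist_force"])
T=camera("top")[:,:,::-1];S=camera("side")[:,:,::-1]
cv2.imwrite("pics/c8.png",np.hstack([cv2.resize(T[190:265,170:440],(540,150)),cv2.resize(S[130:280,220:380],(240,225))[:150]]) )
cv2.imwrite("pics/c8.png",np.vstack([cv2.resize(T[70:310,170:510],(680,300))[:300],cv2.resize(S[125:285,250:420],(680,640))[:300] ]))
```

```text
18.3 [0.44574681 0.1285329  0.32464073] 1.0019496196278657 [ 0.83737334  0.82340232 -0.34674416]
```

View pics/c8.png

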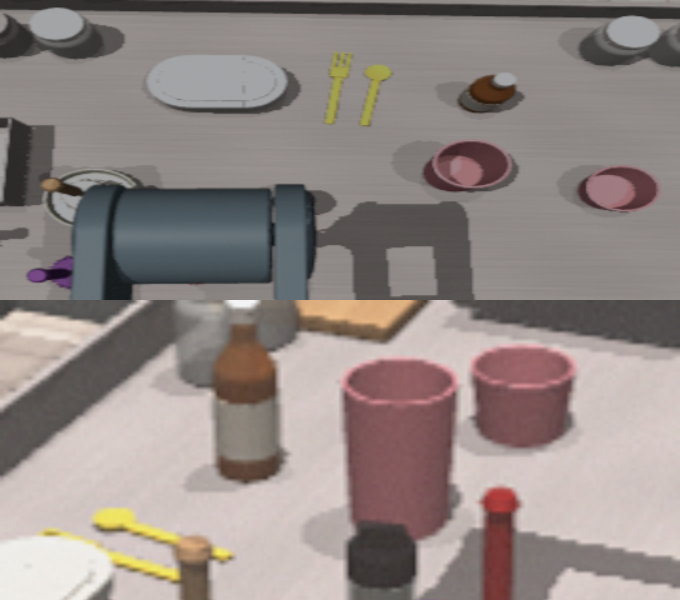

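The knob is back at top (195,218) and side (298,186), against (195,217) and (298,187) at the start. The cups and bystanders all stand in place and the gripper is clear, so I'll hand in.

```bash
python3 -c "
from bench import *
print(hand_in())"
```

```text
the job is handed in; nothing more can be done
None
```

I scrubbed the tall cup with the wooden brush, stood the brush back in its white dish and let go of it. The job went in at about 18 s of the 59 s allowed; the hand-in gives no verdict.

- **Strokes:** Three pushes went down to the cup floor, at TCP z 0.176 each time. Between pushes I drew the brush up about 74 mm. After the third push I pressed a little more and read about 9 N at that height, so the foot was on the floor. The wrist reading at the second push alone did not show contact (it still carried the brush's weight), so that push rests on the matching height.
- **Final state:** The brush's knob is within about 1 pixel of where it started in both the top and side views. The tall cup is upright, the bystanders still in view (cups, bottle, bento tin, fork, spoon, spice jar) look undisturbed, and the open gripper is clear of everything. In the last top view the arm hid part of the dish and the spice jar. The side crop showed only the brush's top and the jar's upper part, so I did not see the brush's foot in the dish after letting go.
- **Disagreement:** The top and wrist cameras differed by about 4–6 mm on the brush's position. I used a value between them, and it worked for both the grasp and the placing.

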